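Load, lock and hold the garment label press

TASK

Set the black ribbon cartridge down into the pocket of the garment label press until it is fully seated, then swing the press's red-knobbed locking lever fully shut over it. After that push the blue spring handle down to level (not on to its end stop), keep it level with the fingers for at least two seconds, and finish while still holding it there; leave the stapler, stamp and tape measure alone.

Things in the scene. Friction and masses are not known exactly. Their poses are not given: they have to be found in the camera images.
- label_press: Fixed white garment label press, base 200 (x) x 235 (y) x 16 mm, standing on the counter. Origin at its underside, near its middle (base spans x -100..100, y -110..125 mm); x points to its rear, y to its left, z up. Left half: grey pocket block (64 x 80 mm, top 46 mm above the counter) with the locking lever. Right half: press bed with a paper label, below the blue spring handle.
- pocket_floor (a point): Centre of the floor of the cartridge pocket, axes as the press. The pocket opens upward, measures 39 (x) x 57 (y) mm with a 3 mm chamfer at the mouth and is 28 mm deep. The cartridge goes in with its own x along this x, either way round (half turn allowed).
- cartridge: Loose black ribbon cartridge, 36 (x) x 54 (y) x 32 mm, 0.09 kg nominal, with an orange grip rib on top: 12 mm thick (x), 24 mm long (y), from 32 to 60 mm above the underside. Origin at the centre of the underside, z up. Pinch the rib across x from above. Seated, its shoulders stand 4 mm proud of the pocket block.
- lock_lever (a joint): Angle of the steel locking lever about its upright pivot behind the pocket, seen from above counter-clockwise positive: 0 = open, pointing to the press's +y (left); 1.571 = fully shut at its stop, pointing to the press's -x (front) and lying over the cartridge's left shoulder. Slight friction (about 1 N at the knob) keeps it where it is left. It starts between 0 and 0.35.
- lever_pivot (a point): Point on the lever's upright pivot axis, at the height of the middle of the knob (73.5 mm above the counter).
- lever_knob (a point): Centre of the red knob at the end of the lever: upright cylinder, 15 mm diameter, 26 mm high (60 to 86 mm above the counter), 95 mm from the pivot axis.
- press_handle (a joint): Angle of the blue spring handle about its level hinge (along the press's y): 0 = at rest, sloping up 0.40 rad toward the front; 0.40 = level, where the steel platen below the arm meets the label bed; 0.52 = end stop. A spring pushes it back up: about 3 N at the pad to begin with, about 7 N at level.
- handle_hinge (a point): Centre of the handle's hinge, 62 mm above the counter.
- handle_pad (a point): Centre of the top face of the blue pad at the handle's front end; the pad is 52 mm long, 40 mm wide and 16 mm thick, its middle 140 mm from the hinge, so at level this point lies 140 mm in front of the hinge (along the press's -x) and 70 mm above the counter; at rest it stands about 124 mm above the counter (carry things over it with room to spare).
- stapler: Black desk stapler on the counter, 41 x 155 x 47 mm, a bystander. Origin at its underside.
- stamp_b: Small rubber stamp with a wooden grip, 28 x 54 x 71 mm, standing on the counter, a bystander. Origin at its underside.
- tape_measure: Rolled yellow tape measure, 53 x 90 x 20 mm, a bystander. Origin at its underside.

How it is judged (in metres and radians):
On the way, in this order (a step that is already met when the one before it is completed fails the run):
1. the cartridge is fully seated in the pocket (horizontal distance between cartridge and pocket_floor below 0.004 m and z of cartridge in the frame of pocket_floor below 0.003 m and angle between the x axis of cartridge and the x axis of pocket_floor, either way round below 0.12 rad and angle between cartridge's own z axis and vertical below 0.08 rad and value of joint lock_lever below 1.2 rad), for 0.2 s.
2. the locking lever is fully shut over the seated cartridge, the handle not yet pressed (value of joint lock_lever above 1.45 rad and z of cartridge in the frame of pocket_floor below 0.003 m and value of joint press_handle below 0.15 rad), for 0.2 s.
3. the handle is held level for 1.8 s (value of joint press_handle between 0.33 and 0.47 rad and contact force between the fingers and label_press above 2 N), for 1.8 s.
At the end, for the whole second after the job is handed in: The cartridge is seated (underside within 3 mm of the pocket floor, centre within 4 mm, in line and upright), the locking lever is shut (over 1.45 rad), and the fingers are still holding the spring handle level (joint 0.33 to 0.47 rad, contact over 2 N) (all of step 3 and horizontal distance between cartridge and pocket_floor below 0.004 m and z of cartridge in the frame of pocket_floor below 0.003 m and angle between the x axis of cartridge and the x axis of pocket_floor, either way round below 0.12 rad and angle between cartridge's own z axis and vertical below 0.08 rad and value of joint lock_lever above 1.45 rad); the arm keeps its last pose, push and grip.
It fails at once if a bystander is displaced by more than 30 mm (distance of any of stapler, stamp_b, tape_measure from where it was at the start of the episode above 0.03 m).
It fails at once if the handle is driven to its end stop (value of joint press_handle above 0.515 rad).
It also fails if it takes over 72 s, if anything falls off the work surface, if the arm or the gripper's body presses on something with over 40 N, if the wrist force passes 120 N, or if a joint passes its speed limit or range.

ROBOT

A 6-joint arm with a two-finger parallel gripper is mounted at the origin on a cart in front of the work surface, level with it; the furniture and walls round the work are solid. World frame = base frame: x ahead of the robot, y to its left, z up, the work surface at z = 0. Lengths are in mm, angles in rad, forces in N, time in s.
With the tool pointing down it reaches from about 350 to 775 mm from the base axis. Payload 7.3 kg.
Tool frame: the origin (TCP) lies at the very end of the fingers, on their centre line; the grasp point (between the pads) lies ctrl.grip_point_offset behind it (ctrl.grip_point_offset is the distance from the TCP to the grasp point, in mm); y points along the fingers, z is the direction in which the jaws open and shut, and the axes are right-handed (so a half turn about y gives the same grasp; the last joint's range is limited). The gripper opens to 92 mm and grips with 3 to 60 N. Pads are 19 mm wide; open, the fingers measure 130 mm over their backs; the gripper's body (75 mm by 190 mm) begins 47 mm behind the grasp point.
Start: joints at [-1.429, 0.342, 1.524, -0, 1.275, -0.146], TCP at [149.04, -503.42, 226.741] pointing down, gripper open.
Joint ranges: [-2.53, 2.53], [-0.77, 2.02], [0.04, 2.7], [-1, 4.14], [0.28, 2.66], [-3.11, 3.11]. Speed limits (rad/s): [2.57, 2.57, 3.14, 3.14, 3.14, 3.14].

INTERFACE

Orientations are given as a unit quaternion [x, y, z, w].
In Python, from plant import sensors, eyes, ctrl gives the robot as it stands.
- The arm moves only by the shell command python3 -m jog 'ROWS' [FORCE]. ROWS is JSON, a list of rows, each a list of 5 numbers: the shift along the tool's x, y, z in cm, then the turn about the tool's y in degrees, then the gripper's target within -1 to 1 (shut at 1, half-way at 0, fully open at -1). A call has 1 to 20 rows; each row shifts and turns the pose as measured when the row begins, along the tool's axes as they then stand; what a row does not reach is not made up. A row lasts 1/10 s, in which the tool goes at most 50 mm and 8.59 degrees, less where a joint would pass 70% of its speed; a pose out of reach is approached as far as the arm can. A call with a gripper value outside its range is refused whole. The fingers move at their own pace and stop on an object; FORCE is the grip in N (left out, the last holds). Time passes only in rows, so rows that do not move let the fingers close. It gives the time, the measured TCP pose, the force and the opening at its end, in the units of the state.
- sensors.observe(): the state, without advancing time (a new reading comes with each control period).
- eyes.capture(name): name is "side" or "top"; returns the picture (420x560x3 uint8, red, green, blue); there is no depth.
- eyes.get_calibration(name): a dict with "K" (3x3 intrinsics, pixels), "position" and "attitude" of the camera in the world. Camera axes: x right, y down, z forward; pixel columns grow to the right and rows downward; lengths in mm; the calibration is good to about 2 mm. A picture is of the moment at which its call begins. get_calibration takes no time and is no camera call.
- ctrl.finish_job(): hands the job in, once; it reports no verdict.
The state is a dict: "time": time; "joints": joint angles; "qvel": joint speeds; "joint_torque": joint torques, N m; "ee_pos": TCP position; "orientation": TCP orientation; "ft_force": force on the tool from outside, world axes, zero at the start; "torque": the same for the moment, N m; "width": finger opening in mm.
Only numpy, scipy, OpenCV 4.12 (cv2) and the standard library are available. Lean on these libraries where they do the work, as an engineer would, in place of code of your own. Each camera call takes 0.05 s, during which the arm holds its last target. There are 200 camera calls.

## Working session

There is one attempt and no reset: what is moved stays moved. The work goes in short steps, Python scripts to look and compute and a shell command to move; the robot and the scene stay as the last step left them, time stands still between calls to the robot, and variables do not carry over. Pictures are saved under pics/ and viewed, about 8 in all and at most 12, crops included, and the job is handed in when it is done.

```bash
ls; mkdir -p pics
python3 - <<'E'
from plant import sensors, eyes, ctrl
import cv2
s=sensors.observe(); print(s, ctrl.grip_point_offset)
for n in("side","top"):
    cv2.imwrite(f"pics/{n}0.png",eyes.capture(n)[:,:,::-1]); print(eyes.get_calibration(n))
E
```

```text
pics
{'time': 0.0, 'joints': array([-1.42898037e+00,  3.42695902e-01,  1.52501331e+00, -2.00018450e-05,
        1.27539562e+00, -1.46026263e-01]), 'qvel': array([ 0.00082601,  0.00109531, -0.00077025, -0.00178257,  0.00025669,
        0.00129999]), 'joint_torque': array([ 1.78621565e-03, -4.31232941e+01, -2.44221264e+01,  7.19072367e-02,
        5.60838764e-02, -1.15665039e-04]), 'ee_pos': array([ 148.98328222, -502.99405036,  226.06017738]), 'orientation': array([-0.10142429,  0.70033031, -0.69926102,  0.10141301]), 'ft_force': array([-0.15442078,  0.43712213,  0.38911789]), 'torque': array([ 0.02166231,  0.00272731, -0.01083477]), 'width': 91.55829355765252} 18.8
{'K': array([[401.78294938,   0.        , 282.34907947],
       [  0.        , 401.78294938, 214.20851023],
       [  0.        ,   0.        ,   1.        ]]), 'position': array([  581.61584136, -1151.7195234 ,   656.60834397]), 'attitude': array([ 8.62020408e-01, -1.06258441e-03, -3.04224901e-04, -5.06872365e-01])}
{'K': array([[393.45077018,   0.        , 279.51685312],
       [  0.        , 393.45077018, 206.48984494],
       [  0.        ,   0.        ,   1.        ]]), 'position': array([ 419.89801983, -136.91453485, 1264.71048321]), 'attitude': array([ 0.70858454, -0.70237438,  0.03802072, -0.05596966])}
```

View pics/top0.png

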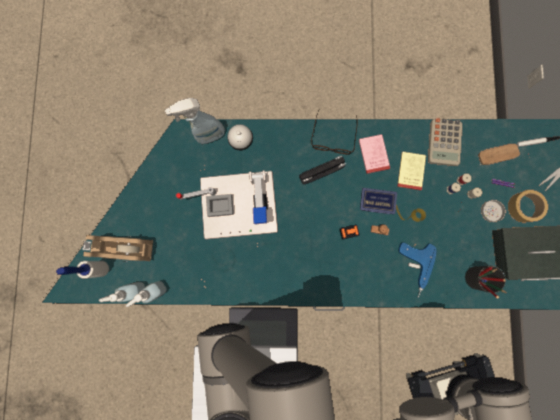

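View pics/side0.png

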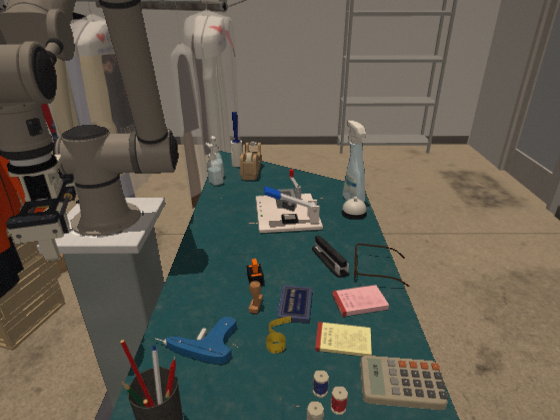

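Top view: the press is at about (238,205), with the lever knob at (180,195), the blue pad at (260,215) and the pocket at (219,206). The cartridge is at (349,232) and the stamp beside it at (380,230). Next I'll measure these positions.

```bash
cat > h.py <<'E'
import numpy as np, cv2
from scipy.spatial.transform import Rotation as R
from plant import sensors, eyes, ctrl
def cast(n,uv,z):
    c=eyes.get_calibration(n); d=np.linalg.solve(c["K"],np.c_[np.atleast_2d(uv),np.ones(len(np.atleast_2d(uv)))].T)
    d=R.from_quat(c["attitude"]).apply(d.T); p=c["position"]
    return (p+d*((z-p[2])/d[:,2:]))[:,:2]
def proj(n,P):
    c=eyes.get_calibration(n); q=R.from_quat(c["attitude"]).inv().apply(np.atleast_2d(P)-c["position"])@c["K"].T
    return q[:,:2]/q[:,2:]
def blobs(mask,roi,mn=4):
    x0,y0,x1,y1=roi; m=np.zeros_like(mask,np.uint8); m[y0:y1,x0:x1]=mask[y0:y1,x0:x1]
    k,l,st,c=cv2.connectedComponentsWithStats(m)
    return [(st[i,4],c[i],cv2.minAreaRect(np.argwhere(l==i)[:,::-1].astype(np.float32))) for i in range(1,k) if st[i,4]>=mn]
def hsv(im): return cv2.cvtColor(im,cv2.COLOR_RGB2HSV)
E
python3 - <<'E'
from h import *
im=cv2.imread("pics/top0.png")[:,:,::-1].copy(); H=hsv(im); h,s,v=[H[...,i].astype(int) for i in range(3)]
roi=(165,160,300,250)
for nm,m,r,z in (("white",(s<70)&(v>130),roi,16),("blue",(h>105)&(h<130)&(s>150)&(v>90),roi,124),("red",((h<8)|(h>172))&(s>150)&(v>80),roi,86),
  ("orange",(h<22)&(s>150)&(v>120),(330,215,368,250),60),("black",(v<45),(335,222,362,242),32)):
    for a,c,rc in blobs(m,r,5): 
        print(nm,a,c.round(1),cast("top",c,z).round(1),np.round(rc[0],1),np.round(rc[1],1),round(rc[2],1),cast("top",cv2.boxPoints(rc),z).round(0).tolist())
a=cv2.resize(im[165:245,165:285],None,fx=5,fy=5,interpolation=2); b=cv2.resize(im[205:255,330:430],None,fx=4,fy=4,interpolation=2)
o=np.zeros((600,600,3),np.uint8); o[:400]=a; o[400:,:400]=b; cv2.imwrite("pics/c1.png",o[:,:,::-1])
E
```

```text
white 4084 [236.3 204.1] [[593.6  34.7]] [229.3 205.3] [62.3 90.5] 84.3 [[676.0, 217.0], [707.0, -76.0], [506.0, -99.0], [475.0, 188.0]]
blue 179 [259.5 214.7] [[547.8 -48.9]] [259.5 214.5] [15. 11.] 90.0 [[570.0, -32.0], [571.0, -65.0], [527.0, -65.0], [526.0, -33.0]]
red 20 [178.7 195.2] [[610.3 202.3]] [178.8 195.3] [4.2 3.5] 45.0 [[611.0, 211.0], [618.0, 203.0], [609.0, 194.0], [601.0, 201.0]]
orange 64 [352.6 230.5] [[ 508.7 -329.2]] [352. 230.] [ 8. 10.] 90.0 [[522.0, -312.0], [523.0, -343.0], [498.0, -342.0], [498.0, -312.0]]
orange 26 [343.5 232.7] [[ 501.8 -301.4]] [343.5 233. ] [8. 3.] 90.0 [[513.0, -297.0], [513.0, -306.0], [489.0, -306.0], [489.0, -297.0]]
black 11 [348.5 226.8] [[ 522.2 -321. ]] [348.4 226.8] [1.2 7.3] 76.0 [[521.0, -309.0], [527.0, -332.0], [523.0, -332.0], [518.0, -310.0]]
black 17 [350.8 235.4] [[ 495.6 -327.8]] [350.9 235.3] [1.8 8.2] 78.7 [[496.0, -315.0], [501.0, -340.0], [496.0, -341.0], [490.0, -316.0]]
```

View pics/c1.png

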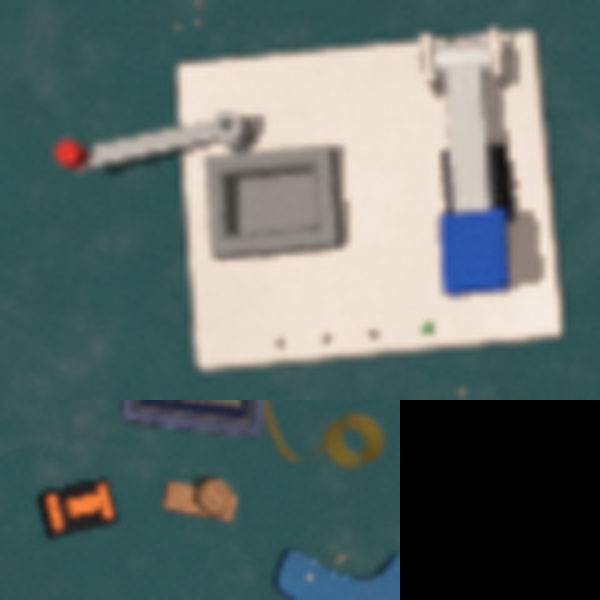

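The close-up shows the press base yawed a few degrees, the lever slightly off open, the pocket block at about (275,200) in the crop, and the cartridge lying with its long axis left-right. I'll turn these into positions.

Run:
```python
from h import *
A=lambda p:np.array(p)/5+165-.4
base=cast("top",A([(178,64),(535,30),(562,335),(200,370)]),16); print("base",base.round(0).tolist())
bl=cast("top",A([(208,156),(341,146),(345,245),(216,258)]),46); print("block",bl.round(0).tolist(),bl.mean(0))
for nm,q in(("base",base),("block",bl)):
    for a,b in((0,1),(3,2),(0,3),(1,2)): d=q[b]-q[a]; print(nm,np.linalg.norm(d).round(1),np.degrees(np.arctan2(d[1],d[0])).round(1))
print("base mean",base.mean(0),"inner",cast("top",A([(240,175),(318,167),(320,232),(238,235)]),18).mean(0))
print("pivot",cast("top",A([(232,125)]),60),"knob",cast("top",A([(68,154)]),80))
B=lambda p:np.array(p)/4+[330,205]-np.array([.4,.4])-[0,100]
c=cast("top",B([(40,490),(106,480),(117,522),(47,535)]),25);print("cart",c.round(0).tolist(),c.mean(0))
for a,b in((0,1),(3,2),(0,3),(1,2)): d=c[b]-c[a]; print(np.linalg.norm(d).round(1),np.degrees(np.arctan2(d[1],d[0])).round(1))
print("rib",cast("top",B([(88,506)]),60))
t=R.from_quat(sensors.observe()["orientation"]).as_matrix();print(t.round(3))
```

```text
base [[680.0, 155.0], [704.0, -77.0], [506.0, -97.0], [482.0, 133.0]]
block [[615.0, 126.0], [622.0, 43.0], [559.0, 38.0], [551.0, 119.0]] [586.84681683  81.64018042]
base 233.3 -84.2
base 231.6 -84.0
base 199.6 -173.8
base 198.8 -174.3
block 84.2 -85.3
block 81.3 -83.8
block 65.0 -173.5
block 62.9 -176.2
base mean [593.2679113   28.37167331] inner [589.97232476  85.65506646]
pivot [[632.66970009 109.09498152]] knob [[610.45832967 205.57841786]]
cart [[522.0, -294.0], [530.0, -346.0], [497.0, -354.0], [486.0, -299.0]] [ 508.72660829 -323.44739187]
52.5 -80.9
55.8 -79.0
35.6 -171.7
33.9 -166.2
rib [[ 506.82936378 -326.17118004]]
[[-0.959 -0.     0.284]
 [-0.284  0.001 -0.959]
 [-0.    -1.    -0.001]]
```

```bash
python3 -m jog '[[0,0,0,-8.5,-1],[0,0,0,-8.5,-1],[0,0,0,-8.5,-1],[0,0,0,-8.5,-1],[0,0,0,-8.5,-1],[0,0,0,-8.5,-1],[0,0,0,-8.5,-1],[0,0,0,-8.5,-1],[0,0,0,-8.5,-1],[0,0,0,-8.5,-1]]' 30
cat >> h.py <<'E'
def go(x,y,z,yaw):
    s=sensors.observe(); M=R.from_quat(s["orientation"]).as_matrix()
    cy=np.degrees(np.arctan2(M[1,2],M[0,2])); d=M.T@(np.array([x,y,z])-s["ee_pos"])/10
    print("pos",s["ee_pos"].round(1),"yaw",cy.round(2),"tilt",M[:,1].round(3),"shift cm",d.round(2),"turn",(-(((yaw-cy)+180)%360-180)).round(2),"F",s["ft_force"].round(1),"w",s["width"].round(1),"t",s["time"])
E
python3 -c "
from h import *
go(508,-324,226,11)"
```

```text
time: 1.1
ee_pos: [148.6, -500.3, 221.7]
orientation: [-0.549, 0.445, -0.439, 0.555]
ft_force: [0.3, 0.1, -0.4]
width: 92.1Traceback (most recent call last):
  File "<string>", line 3, in <module>
    go(508,-324,226,11)
    ~~^^^^^^^^^^^^^^^^^
  File "h.py", line 19, in go
    print("pos",s["ee_pos"].round(1),"yaw",cy.round(2),"tilt",M[:,1].round(3),"shift cm",d.round(2),"turn",(-(((yaw-cy)+180)%360-180)).round(2),"F",s["ft_force"].round(1),"w",s["width"].round(1),"t",s["time"])
                                                                                                                                                                               ^^^^^^^^^^^^^^^^
AttributeError: 'float' object has no attribute 'round'
```

```bash
sed -i 's/s\["width"\].round(1)/round(s["width"],1)/' h.py; python3 -c "
from h import *
go(508,-324,226,11)"
```

```text
pos [ 148.6 -500.3  221.7] yaw 12.69 tilt [-0.002  0.011 -1.   ] shift cm [-9.31 -0.28 38.94] turn 1.69 F [ 0.3  0.1 -0.4] w 92.1 t 1.1
```

```bash
python3 -m jog '[[-0.9,0,3.9,0.3,-1],[-0.9,0,3.9,0.3,-1],[-0.9,0,3.9,0.3,-1],[-0.9,0,3.9,0.3,-1],[-0.9,0,3.9,0.3,-1],[-0.9,0,3.9,0.3,-1],[-0.9,0,3.9,0,-1],[-0.9,0,3.9,0,-1],[-0.9,0,3.9,0,-1],[-0.9,0,3.9,0,-1]]'
python3 -c "
from h import *
go(508,-324,150,11)"
```

```text
time: 2.1
ee_pos: [520.3, -328.2, 218.5]
orientation: [-0.541, 0.457, -0.446, 0.547]
ft_force: [0.3, -0.7, 0.4]
width: 91.7
pos [ 520.3 -328.2  218.5] yaw 10.63 tilt [-0.007  0.017 -1.   ] shift cm [-0.51  6.86 -1.1 ] turn -0.37 F [ 0.3 -0.7  0.4] w 91.7 t 2.1
```

```bash
python3 -m jog '[[-0.5,2,-1.1,-0.4,-1],[0,2,0,0,-1],[0,2,0,0,-1],[0,0,0,0,-1]]'
python3 - <<'E'
from h import *
go(508,-324,37,11)
im=cv2.imread("pics/side0.png")[:,:,::-1].copy(); H=hsv(im); h,s,v=[H[...,i].astype(int) for i in range(3)]
for a,c,rc in blobs((h<22)&(s>150)&(v>120),(235,245,280,295)): print(a,c,cast("side",c,46),cast("side",cv2.boxPoints(rc),60).round(0).tolist())
print("pred",proj("side",[[508,-324,60],[508,-324,32]]))
im=eyes.capture("side"); cv2.imwrite("pics/s2.png",cv2.resize(im[150:310,150:370],None,fx=3.5,fy=3.5,interpolation=2)[:,:,::-1])
E
```

```text
time: 2.5
ee_pos: [513.3, -319.4, 154.6]
orientation: [-0.544, 0.453, -0.441, 0.551]
ft_force: [0.2, 0.9, 0.3]
width: 91.8
pos [ 513.3 -319.4  154.6] yaw 11.55 tilt [-0.007  0.019 -1.   ] shift cm [ 0.57 11.76 -0.57] turn 0.55 F [0.2 0.9 0.3] w 91.8 t 2.5
77 [254.27272727 265.18181818] [[ 510.42109634 -320.78649922]] [[493.0, -332.0], [509.0, -307.0], [531.0, -347.0], [515.0, -371.0]]
18 [256.         274.27777778] [[ 516.91430737 -358.35538981]] [[508.0, -376.0], [528.0, -371.0], [529.0, -378.0], [509.0, -383.0]]
34 [254.44117647 284.20588235] [[ 515.34044708 -396.67349246]] [[506.0, -406.0], [527.0, -406.0], [528.0, -424.0], [507.0, -424.0]]
pred [[253.03939122 261.43618018]
 [253.44544972 270.38322573]]
```

View pics/s2.png

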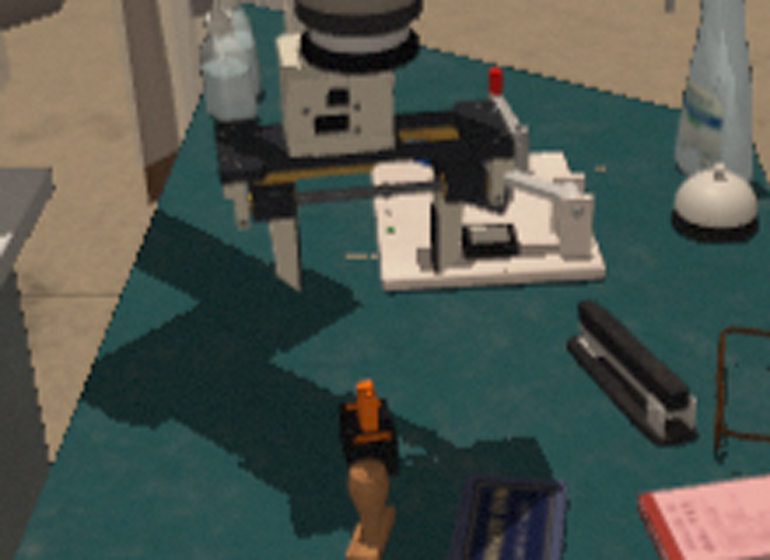

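Side view: the rib stands at crop (366,400) with the fingers above and behind it. It puts x at about 510, which agrees with the top view. Descending.

```bash
python3 -m jog '[[0.55,1,-0.45,0.5,-1],[0,1.5,0,0,-1],[0,1.5,0,0,-1],[0,1.5,0,0,-1],[0,1.5,0,0,-1],[0,1.2,0,0,-1],[0,0,0,0,-1]]'
python3 -c "
from h import *
go(509,-324,37,11)"
```

```text
time: 3.25
ee_pos: [511.2, -331.8, 75.9]
orientation: [-0.541, 0.452, -0.45, 0.548]
ft_force: [0.1, -0.1, -0.4]
width: 91.9
pos [ 511.2 -331.8   75.9] yaw 10.7 tilt [ 0.003  0.009 -1.   ] shift cm [-0.77  3.9  -0.09] turn -0.3 F [ 0.1 -0.1 -0.4] w 91.9 t 3.25
```

```bash
python3 -m jog '[[-0.7,1,-0.1,-0.3,-1],[0,1,0,0,-1],[0,1,0,0,-1],[0,0.8,0,0,-1],[0,0,0,0,-1]]'
python3 -c "
from h import *
go(509,-324,37,11)"
```

```text
time: 3.75
ee_pos: [510.4, -327.6, 38.5]
orientation: [-0.542, 0.449, -0.451, 0.548]
ft_force: [0.0, 0.6, 0.7]
width: 91.8
pos [ 510.4 -327.6   38.5] yaw 10.92 tilt [ 0.007  0.005 -1.   ] shift cm [-0.38  0.15 -0.07] turn -0.08 F [0.  0.6 0.7] w 91.8 t 3.75
```

```bash
python3 -m jog '[[-0.3,0,0,0,-1],[0,0,0,0,1],[0,0,0,0,1],[0,0,0,0,1],[0,0,0,0,1],[0,0,0,0,1],[0,0,0,0,1],[0,0,0,0,1],[0,0,0,0,1],[0,0,0,0,1],[0,0,0,0,1]]' 35
python3 - <<'E'
from h import *
go(509,-324,37,11)
im=eyes.capture("side"); cv2.imwrite("pics/s3.png",cv2.resize(im[200:310,190:330],None,fx=5,fy=5,interpolation=2)[:,:,::-1])
E
```

```text
time: 4.85
ee_pos: [510.8, -325.3, 40.1]
orientation: [-0.542, 0.448, -0.452, 0.548]
ft_force: [0.2, -0.6, 0.9]
width: 16.1
pos [ 510.8 -325.3   40.1] yaw 10.92 tilt [ 0.01   0.003 -1.   ] shift cm [-0.16  0.31 -0.15] turn -0.08 F [ 0.2 -0.6  0.9] w 16.1 t 4.85
```

View pics/s3.png

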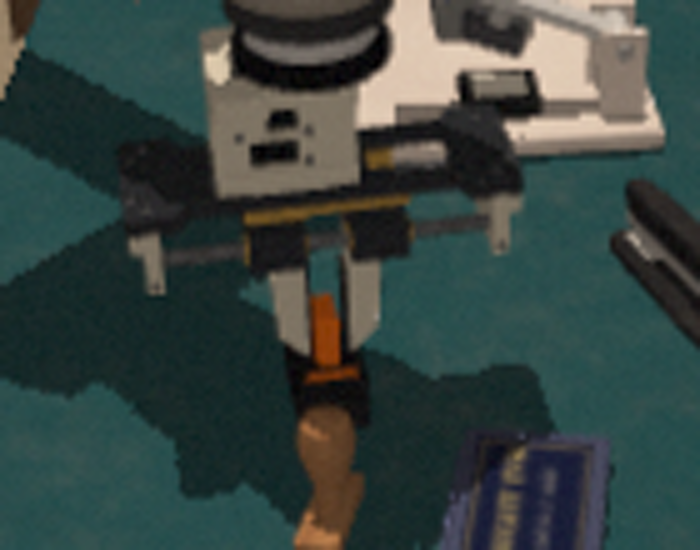

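The rib stands between the fingers, which are not quite shut. I'll go a few mm lower for a firmer hold, then close and lift.

```bash
python3 -m jog '[[-0.1,0.2,-0.1,0,0.5],[0,0.25,0,0,0.5],[0,0,0,0,1],[0,0,0,0,1],[0,0,0,0,1],[0,0,0,0,1],[0,0,0,0,1],[0,0,0,0,1]]' 35
python3 -c "
from h import *
go(509,-324,37,11)"
```

```text
time: 5.7
ee_pos: [509.4, -324.3, 34.9]
orientation: [-0.542, 0.448, -0.452, 0.548]
ft_force: [-0.1, -0.6, -0.3]
width: 11.5
pos [ 509.4 -324.3   34.9] yaw 10.91 tilt [ 0.009  0.003 -1.   ] shift cm [-0.04 -0.21 -0.03] turn -0.09 F [-0.1 -0.6 -0.3] w 11.5 t 5.7
```

```bash
python3 -m jog '[[0,-1.5,0,0,1],[0,-2.5,0,0,1],[0,-2.5,0,0,1],[0,-2.5,0,0,1],[0,-2.5,0,0,1],[0,-2.5,0,0,1],[0,-2.5,0,0,1],[0,-2.5,0,0,1],[0,0,0,0,1]]'
python3 - <<'E'
from h import *
go(588,82,225,6)
im=eyes.capture("side"); cv2.imwrite("pics/s4.png",im[:,:,::-1])
E
```

```text
time: 6.6
ee_pos: [506.4, -324.1, 229.9]
orientation: [-0.542, 0.451, -0.45, 0.548]
ft_force: [0.5, -1.4, -0.6]
width: 11.9
pos [ 506.4 -324.1  229.9] yaw 10.9 tilt [ 0.004  0.007 -1.   ] shift cm [-38.32   0.82  15.69] turn 4.9 F [ 0.5 -1.4 -0.6] w 11.9 t 6.6
```

```bash
python3 -m jog '[[-2,0,0.6,0.4,1],[-3,0,1.2,0.4,1],[-3,0,1.2,0.4,1],[-3,0,1.2,0.4,1],[-3,0,1.2,0.4,1],[-3,0,1.2,0.4,1],[-3,0,1.2,0.4,1],[-3,0,1.2,0.4,1],[-3,0,1.2,0.4,1],[-3,0,1.2,0.4,1],[-3,0,1.2,0.4,1],[-3,0,1.2,0.4,1],[-2,0,0.8,0.1,1],[0,0,0,0,1],[0,0,0,0,1]]'
python3 -c "
from h import *
go(588,82,160,6)"
```

```text
time: 8.15
ee_pos: [587.4, 81.0, 202.5]
orientation: [0.528, -0.491, 0.459, -0.519]
ft_force: [-0.0, -1.1, -0.8]
width: 11.8
pos [587.4  81.  202.5] yaw 5.65 tilt [-0.041  0.021 -0.999] shift cm [0.01 4.25 0.24] turn -0.35 F [-0.  -1.1 -0.8] w 11.8 t 8.15
```

```bash
python3 -m jog '[[0,2,0,-0.3,1],[0,2.2,0,0,1],[0,2.2,0,0,1],[0,2.2,0,0,1],[0,0,0,0,1],[0,0,0,0,1]]'
python3 - <<'E'
from h import *
go(588,82,100,6)
a=eyes.capture("side"); b=eyes.capture("top")
o=np.zeros((600,790,3),np.uint8)
o[:400,:560]=cv2.resize(a[140:240,240:380],None,fx=4,fy=4,interpolation=2); 
o[360:,490:]=cv2.resize(b[165:245,175:275],None,fx=3,fy=3,interpolation=2)
cv2.imwrite("pics/c5.png",o[:,:,::-1]); cv2.imwrite("pics/s5.png",a[:,:,::-1]); cv2.imwrite("pics/t5.png",b[:,:,::-1])
E
```

```text
time: 8.75
ee_pos: [580.8, 75.9, 110.7]
orientation: [0.53, -0.492, 0.458, -0.517]
ft_force: [-0.6, -0.1, -0.8]
width: 11.3
pos [580.8  75.9 110.7] yaw 5.62 tilt [-0.047  0.019 -0.999] shift cm [-0.51  1.05  0.82] turn -0.38 F [-0.6 -0.1 -0.8] w 11.3 t 8.75
```

View pics/c5.png

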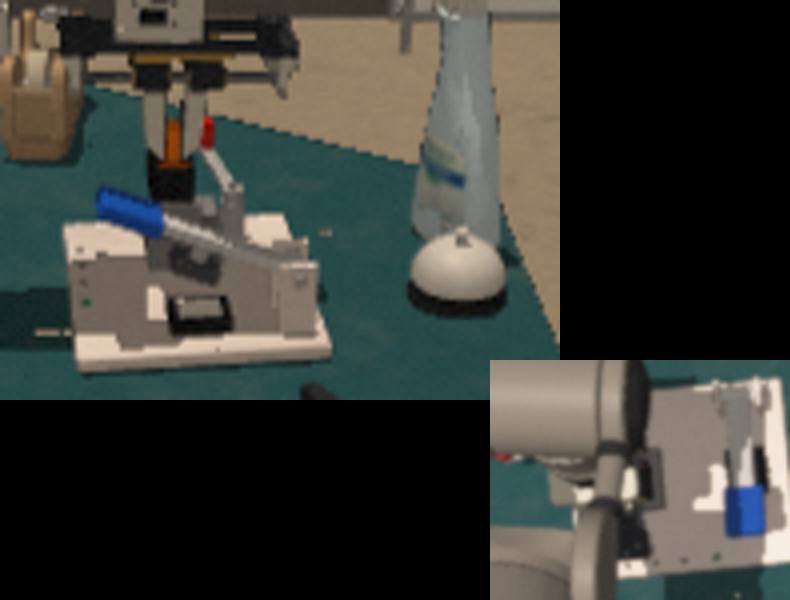

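Run:
```python
from h import *
yaw=np.radians(5.8); Rm=np.array([[np.cos(yaw),-np.sin(yaw)],[np.sin(yaw),np.cos(yaw)]])
def box(c,hx,hy,z): return np.c_[(Rm@np.array([[hx,hy],[hx,-hy],[-hx,-hy],[-hx,hy]]).T).T+c,[z]*4]
a=cv2.imread("pics/side0.png"); t=cv2.imread("pics/top0.png")
def draw(im,n,P,off,f,col): cv2.polylines(im,[(((proj(n,P)-off+.5)*f-.5)*16).round().astype(np.int32)],True,col,1,cv2.LINE_AA,4)
S=cv2.resize(a[170:240,240:340],None,fx=6,fy=6,interpolation=2); T=cv2.resize(t[180:230,195:265],None,fx=6,fy=6,interpolation=2)
for im,n,off in((S,"side",(240,170)),(T,"top",(195,180))):
    for c,col in(((587,82),(0,255,0)),):
        draw(im,n,box(c,32,40,46),off,6,col); draw(im,n,box(c,19.5,28.5,46),off,6,(0,0,255))
    draw(im,n,box((594,28)+np.array(Rm@[0,0]),100,117.5,16),off,6,(255,255,0))
o=np.zeros((600,800,3),np.uint8); o[:300,:420]=T[:300]; o[180:600,200:800]=np.where(S.sum(2,keepdims=True)>=0,S,0); o[:300,:420]=T; o=o
cv2.imwrite("pics/c6.png",np.vstack([T,np.zeros((0,420,3),np.uint8)])); 
W=np.zeros((430,800,3),np.uint8); W[:300,:420]=T; W[:300,420:800]=S[60:360,100:480]; cv2.imwrite("pics/c6.png",W)
```

```text
(no output)
```

View pics/c6.png

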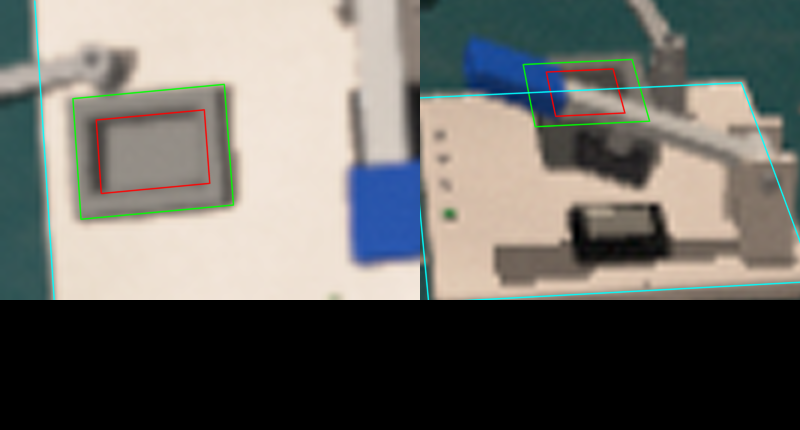

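Overlay: the block outline centred at (587,82) fits the top view, and the pocket rim fits too, so I'll use it. I'm moving to just above the mouth and allowing for the tool tilt.

```bash
python3 -m jog '[[-0.5,0.6,0.8,-0.4,1],[0,0.7,0,0,1],[0,0,0,0,1]]'
python3 -c "
from h import *
go(589,82,88,6)"
```

```text
time: 9.15
ee_pos: [590.3, 82.4, 99.6]
orientation: [0.53, -0.488, 0.458, -0.521]
ft_force: [0.5, -0.1, -0.9]
width: 12.1
pos [590.3  82.4  99.6] yaw 6.05 tilt [-0.041  0.019 -0.999] shift cm [ 0.06  1.17 -0.09] turn 0.05 F [ 0.5 -0.1 -0.9] w 12.1 t 9.15
```

```bash
python3 -m jog '[[0.05,0.6,-0.1,0,1],[0,0.6,0,0,1],[0,0,0,0,1]]'
python3 -c "
from h import *
go(589,82,76,6)"
```

```text
time: 9.45
ee_pos: [588.8, 82.3, 86.8]
orientation: [0.53, -0.488, 0.458, -0.521]
ft_force: [0.8, -0.1, -1.8]
width: 12.0
pos [588.8  82.3  86.8] yaw 6.09 tilt [-0.041  0.019 -0.999] shift cm [0.06 1.08 0.06] turn 0.09 F [ 0.8 -0.1 -1.8] w 12.0 t 9.45
```

```bash
python3 -m jog '[[0,0.5,0.05,0,1],[0,0.5,0,0,1],[0,0,0,0,1]]'
python3 -c "
from h import *
go(589,82,66,6)"
```

```text
time: 9.75
ee_pos: [589.8, 84.3, 80.1]
orientation: [0.529, -0.488, 0.458, -0.523]
ft_force: [-0.9, 0.3, -0.3]
width: 12.3
pos [589.8  84.3  80.1] yaw 6.08 tilt [-0.037  0.022 -0.999] shift cm [ 0.26  1.41 -0.06] turn 0.08 F [-0.9  0.3 -0.3] w 12.3 t 9.75
```

```bash
python3 -m jog '[[0.2,0.5,-0.1,0,1],[0,0.5,0,0,1],[0,0,0,0,1]]'
python3 -c "
from h import *
go(589,82,56,6)"
```

```text
time: 10.05
ee_pos: [590.2, 86.6, 77.7]
orientation: [-0.525, 0.487, -0.459, 0.526]
ft_force: [-0.1, -0.5, -1.7]
width: 12.0
pos [590.2  86.6  77.7] yaw 6.09 tilt [-0.029  0.028 -0.999] shift cm [ 0.51  2.16 -0.11] turn 0.09 F [-0.1 -0.5 -1.7] w 12.0 t 10.05
```

```bash
python3 -m jog '[[0.4,0,-0.1,0,1],[0,0,0,0,1],[0,0,0,0,1]]'
python3 - <<'E'
from h import *
go(589,82,56,6)
a=eyes.capture("side")
cv2.imwrite("pics/s7.png",cv2.resize(a[150:230,250:340],None,fx=7,fy=7,interpolation=2)[:,:,::-1])
E
```

```text
time: 10.35
ee_pos: [589.8, 81.9, 77.4]
orientation: [-0.525, 0.487, -0.459, 0.526]
ft_force: [-0.1, 2.7, 5.4]
width: 11.4
pos [589.8  81.9  77.4] yaw 6.09 tilt [-0.028  0.028 -0.999] shift cm [ 0.05  2.14 -0.02] turn 0.09 F [-0.1  2.7  5.4] w 11.4 t 10.35
```

View pics/s7.png

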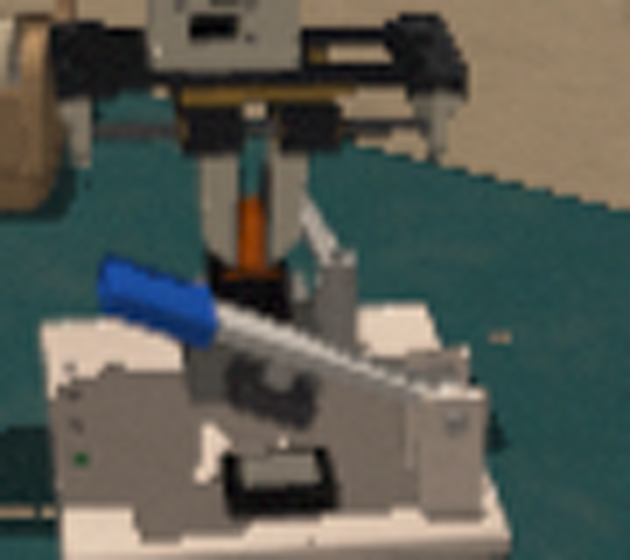

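Contact: a force of +2.7 N in y while pushing -y means the cartridge touches the right chamfer. The side view shows it at the mouth. I'll shift a few mm to +y and push down.

```bash
python3 -m jog '[[-0.25,0,0,0,1],[0,0.4,0,0,1],[0,0.4,0,0,1],[0,0,0,0,1]]'
python3 -c "
from h import *
go(589,84,53,6)"
```

```text
time: 10.8
ee_pos: [590.0, 86.3, 76.1]
orientation: [-0.524, 0.486, -0.46, 0.528]
ft_force: [0.6, 0.5, -1.4]
width: 11.5
pos [590.   86.3  76.1] yaw 6.07 tilt [-0.024  0.029 -0.999] shift cm [ 0.29  2.31 -0.08] turn 0.07 F [ 0.6  0.5 -1.4] w 11.5 t 10.8
```

```bash
python3 -m jog '[[0.2,0.2,0,0,1],[0,0.6,0,0,1]]'
python3 -c "
from h import *
go(589,84,53,6);print(sensors.observe()['torque'])"
python3 -m jog '[[0,0.6,0,0,1]]'
python3 -c "
from h import *
go(589,84,53,6);print(sensors.observe()['torque'])"
```

```text
time: 11.0
ee_pos: [590.5, 87.8, 73.3]
orientation: [-0.521, 0.486, -0.459, 0.53]
ft_force: [-14.9, 11.1, 44.8]
width: 11.8
pos [590.5  87.8  73.3] yaw 6.06 tilt [-0.021  0.034 -0.999] shift cm [ 0.44  2.02 -0.16] turn 0.06 F [-14.9  11.1  44.8] w 11.8 t 11.0
[ 1.29023776  2.76608598 -0.24034787]
time: 11.1
ee_pos: [590.3, 90.1, 71.4]
orientation: [-0.52, 0.487, -0.459, 0.531]
ft_force: [-14.6, 7.6, 35.6]
width: 11.6
pos [590.3  90.1  71.4] yaw 6.06 tilt [-0.019  0.037 -0.999] shift cm [ 0.67  1.82 -0.16] turn 0.06 F [-14.6   7.6  35.6] w 11.6 t 11.1
[ 0.6185446   2.46695721 -0.18984358]
```

```bash
python3 -m jog '[[0,-1,0,0,1],[0.3,-1.5,0,0,1],[0.3,-1,-0.2,0,1],[0,0,0,0,1]]'
python3 - <<'E'
from h import *
go(587,83,90,6)
a=eyes.capture("side")
b=eyes.capture("top")
o=np.zeros((560,800,3),np.uint8)
o[:560,:400]=cv2.resize(a[150:206,270:310],None,fx=10,fy=10,interpolation=2)
o[:400,400:]=cv2.resize(b[180:230,195:245],None,fx=8,fy=8,interpolation=2)
cv2.imwrite("pics/s8.png",o[:,:,::-1])
E
```

```text
time: 11.5
ee_pos: [588.7, 83.1, 106.4]
orientation: [-0.521, 0.487, -0.458, 0.531]
ft_force: [-0.9, 1.0, -0.7]
width: 12.1
pos [588.7  83.1 106.4] yaw 6.13 tilt [-0.021  0.037 -0.999] shift cm [ 0.05  1.64 -0.14] turn 0.13 F [-0.9  1.  -0.7] w 12.1 t 11.5
```

View pics/s8.png

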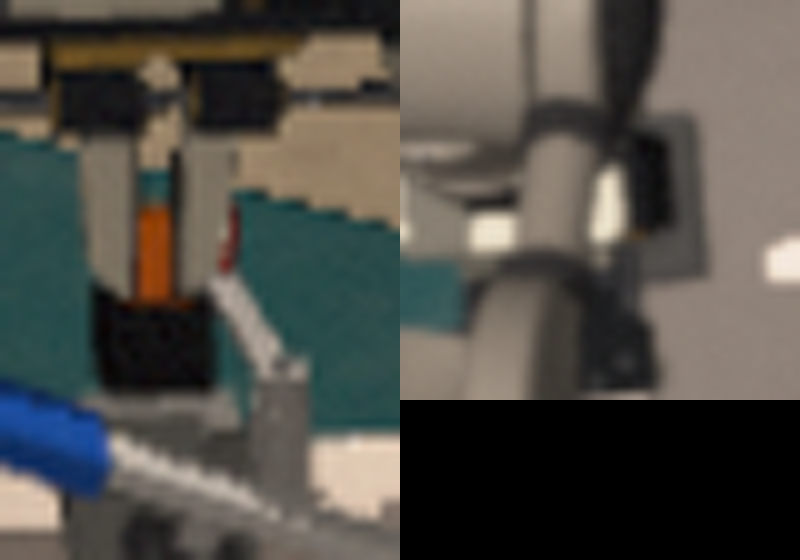

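Run:
```python
from h import *
T=lambda x,y:np.array([(x-400)/8+195-.45,180+y/8-.45])
for z in(71,103): print("cart right end",z,cast("top",[T(672,145),T(672,228)],z).round(1).tolist())
print("block right edge z46",cast("top",[T(697,118),T(707,275)],46).round(1).tolist(),"z16",cast("top",[T(697,118),T(707,275)],16).round(1).tolist())
S=lambda x,y:np.array([x/10+270-.45,150+y/10-.45])
# right-end face (y ~ 83-27=56): intersect side ray with plane y=56
c=eyes.get_calibration("side")
for nm,p in(("bot L",S(103,390)),("bot R",S(212,390)),("top L",S(95,285)),("top R",S(212,300)),("block topR",S(240,400)),("block topL",S(85,395))):
    d=R.from_quat(c["attitude"]).apply(np.linalg.solve(c["K"],[*p,1])); 
    for y in (56,): print(nm,y,(c["position"]+d*(y-c["position"][1])/d[1]).round(1))
```

```text
cart right end 71 [[605.8, 51.7], [573.6, 50.8]]
cart right end 103 [[600.8, 46.6], [569.5, 45.7]]
block right edge z46 [[620.5, 46.0], [558.4, 40.5]] z16 [[625.5, 50.5], [561.8, 44.8]]
bot L 56 [574.2  56.   82.3]
bot R 56 [610.4  56.   82.2]
top L 56 [571.8  56.  120.3]
top R 56 [610.2  56.  114.8]
block topR 56 [619.8  56.   78.5]
block topL 56 [568.2  56.   80.4]
```

The cartridge has pitched in the grip: its right end sits about 10 mm high. I'll set it flat on the open counter in front of the press and re-grip it.

```bash
python3 -c "
from h import *
print(proj('top',[[425,60,0],[395,60,0],[425,100,0]]).round(0))
im=cv2.imread('pics/top0.png'); p=proj('top',[[425,60,0]])[0].astype(int); print(im[p[1]-14:p[1]+15:7,p[0]-16:p[0]+17:8].tolist())"
python3 -m jog '[[0,-1.5,0,0,1],[0,-1.5,-1,0,1],[0,0,-3,0,1],[0,0,-3,0,1],[0,0,-3,0,1],[0,0,-3,0,1],[0,0,-3,0,1],[0,0,0,0,1]]'
python3 -c "
from h import *
go(425,60,60,6)"
```

```text
[[228. 257.]
 [228. 266.]
 [215. 257.]]
[[[86, 87, 51], [87, 87, 53], [87, 89, 58], [87, 86, 50], [87, 87, 53]], [[85, 85, 49], [87, 89, 55], [85, 86, 57], [85, 86, 49], [86, 85, 49]], [[84, 84, 50], [85, 85, 51], [91, 91, 61], [80, 81, 45], [87, 86, 51]], [[85, 86, 50], [86, 87, 56], [86, 88, 57], [86, 88, 56], [87, 87, 53]], [[86, 85, 48], [83, 84, 51], [83, 84, 52], [92, 93, 63], [85, 86, 50]]]
time: 12.4
ee_pos: [417.0, 64.5, 135.3]
orientation: [-0.524, 0.491, -0.455, 0.527]
ft_force: [0.5, -0.5, 0.1]
width: 12.0
pos [417.   64.5 135.3] yaw 6.12 tilt [-0.034  0.038 -0.999] shift cm [0.84 7.48 0.97] turn 0.12 F [ 0.5 -0.5  0.1] w 12.0 t 12.4
```

```bash
python3 -m jog '[[0,2,0,0,1],[0,2,0,0,1],[0,2,0,0,1],[0,1,0,0,1],[0,0,0,0,1]]'
python3 -c "
from h import *
go(418,64,36,6)"
```

```text
time: 12.9
ee_pos: [415.1, 67.1, 64.7]
orientation: [-0.523, 0.489, -0.456, 0.529]
ft_force: [-0.4, -0.2, -0.4]
width: 11.6
pos [415.1  67.1  64.7] yaw 6.08 tilt [-0.029  0.037 -0.999] shift cm [0.45 2.85 0.32] turn 0.08 F [-0.4 -0.2 -0.4] w 11.6 t 12.9
```

```bash
python3 -m jog '[[0,0.8,0,0,1],[0,0.7,0,0,1],[0,0.4,0,0,1],[0,0.4,0,0,1]]' 6
python3 -c "
from h import *
go(418,64,36,6)"
```

```text
time: 13.3
ee_pos: [416.0, 67.9, 41.5]
orientation: [-0.522, 0.488, -0.457, 0.529]
ft_force: [0.4, -0.1, -1.1]
width: 12.1
pos [416.   67.9  41.5] yaw 6.07 tilt [-0.025  0.037 -0.999] shift cm [0.43 0.53 0.17] turn 0.07 F [ 0.4 -0.1 -1.1] w 12.1 t 13.3
```

```bash
python3 -m jog '[[0,0.4,0,0,1],[0,0.4,0,0,1],[0,0.3,0,0,1]]' 6
python3 -c "
from h import *
go(418,64,36,6);print(sensors.observe()['torque'])"
```

```text
time: 13.6
ee_pos: [418.2, 65.9, 32.4]
orientation: [-0.522, 0.485, -0.459, 0.53]
ft_force: [-8.7, -7.6, 27.9]
width: 12.1
pos [418.2  65.9  32.4] yaw 6.22 tilt [-0.02   0.033 -0.999] shift cm [ 0.18 -0.37 -0.04] turn 0.22 F [-8.7 -7.6 27.9] w 12.1 t 13.6
[-1.28391027  1.43928942  0.08042651]
```

```bash
python3 -m jog '[[0,-0.1,0,0,0],[0,-0.1,0,0,-0.5],[0,0,0,0,-1],[0,0,0,0,-1],[0,0,0,0,-1],[0,-2,0,0,-1],[0,-3,0,0,-1],[0,-3,0,0,-1],[0,-3,0,0,-1],[0,0,0,0,-1]]'
python3 - <<'E'
from h import *
go(418,66,36,6)
a=eyes.capture("side"); b=eyes.capture("top")
print(proj("top",[[418,66,32]]),proj("side",[[418,66,32]]))
o=np.zeros((560,800,3),np.uint8)
pt=proj("top",[[418,66,32]])[0].astype(int); ps=proj("side",[[418,66,32]])[0].astype(int); print(pt,ps)
o[:560,:400]=cv2.resize(a[ps[1]-35:ps[1]+35,ps[0]-25:ps[0]+25],None,fx=8,fy=8,interpolation=2)
o[:400,400:]=cv2.resize(b[pt[1]-25:pt[1]+25,pt[0]-25:pt[0]+25],None,fx=8,fy=8,interpolation=2)
cv2.imwrite("pics/s9.png",o[:,:,::-1])
E
```

```text
time: 14.6
ee_pos: [420.1, 62.3, 147.5]
orientation: [-0.523, 0.486, -0.458, 0.53]
ft_force: [0.1, -0.5, 0.6]
width: 87.6
pos [420.1  62.3 147.5] yaw 6.23 tilt [-0.022  0.033 -0.999] shift cm [ 0.   11.16  0.04] turn 0.23 F [ 0.1 -0.5  0.6] w 87.6 t 14.6
[[224.2213823  259.12217999]] [[234.03331199 200.74541344]]
[224 259] [234 200]
```

View pics/s9.png

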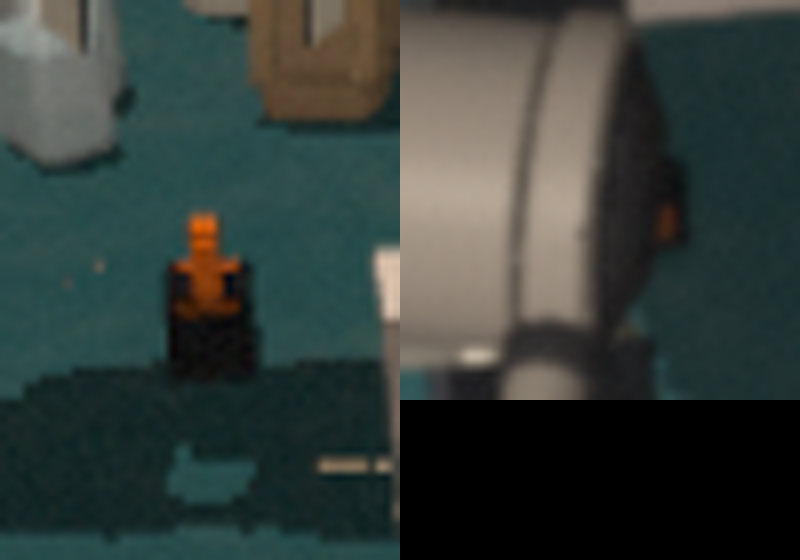

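The cartridge stands upright on the counter, with its near bottom edge at side crop (172..252, 378). The top view shows its right end at (682, 158..245). Next I compute its centre.

Run:
```python
from h import *
S=lambda x,y:[209+x/8-.45,165+y/8-.45]; T=lambda x,y:[199+(x-400)/8-.45,234+y/8-.45]
print("near bottom",cast("side",[S(172,378),S(252,374)],0).round(1).tolist())
print("near top",cast("side",[S(168,318),S(255,318)],32).round(1).tolist(),"far top",cast("side",[S(172,262),S(252,262)],32).round(1).tolist())
print("rib top ends",cast("side",[S(203,212),S(203,236)],60).round(1).tolist())
print("top right end z0,z32",cast("top",[T(683,165),T(684,243)],0).round(1).tolist(),cast("top",[T(683,165),T(684,243)],32).round(1).tolist())
```

```text
near bottom [[404.6, 46.2], [438.3, 49.5]]
near top [[405.7, 40.0], [442.1, 39.8]] far top [[401.5, 92.2], [436.1, 92.0]]
rib top ends [[417.5, 83.8], [419.9, 60.7]]
top right end z0,z32 [[434.0, 40.5], [403.1, 39.3]] [[433.6, 36.1], [403.5, 34.9]]
```

```bash
python3 -m jog '[[-0.3,2,0,0,-1],[0,2.5,0,0,-1],[0,2.5,0,0,-1],[0,2,0,0,-1],[0,1,0,0,-1],[0,0,0,0,-1]]' 60
python3 -c "
from h import *
go(418,67,35,6)"
```

```text
time: 15.3
ee_pos: [408.9, 69.4, 34.6]
orientation: [0.527, -0.491, 0.453, -0.526]
ft_force: [-0.1, -0.5, -0.3]
width: 92.1
pos [408.9  69.4  34.6] yaw 6.24 tilt [-0.04   0.034 -0.999] shift cm [ 0.33 -0.09  0.87] turn 0.24 F [-0.1 -0.5 -0.3] w 92.1 t 15.3
```

```bash
python3 -m jog '[[0.25,0,0.9,0.2,-1],[0,0.05,0,0,-1],[0,0,0,0,1],[0,0,0,0,1],[0,0,0,0,1],[0,0,0,0,1],[0,0,0,0,1],[0,0,0,0,1],[0,0,0,0,1],[0,0,0,0,1],[0,0,0,0,1],[0,0,0,0,1]]' 60
python3 -c "
from h import *
go(418,67,35,6)"
```

```text
time: 16.5
ee_pos: [419.2, 67.7, 34.4]
orientation: [0.526, -0.491, 0.455, -0.525]
ft_force: [0.4, -0.5, 0.3]
width: 16.5
pos [419.2  67.7  34.4] yaw 6.02 tilt [-0.039  0.034 -0.999] shift cm [ 0.06 -0.06 -0.13] turn 0.02 F [ 0.4 -0.5  0.3] w 16.5 t 16.5
```

```bash
python3 -m jog '[[0,0,0,0,1],[0,0,0,0,1],[0,0,0,0,1],[0,-1.5,0,0,1],[0,-2,0,0,1],[0,-2,0,0,1],[0,-2,0,0,1],[0,-1,2,0,1],[0,0,3,0,1],[0,0,3,0,1],[0,0,3,0,1],[0,0,3,0,1],[0,0,2,0,1],[0,0,0,0,1],[0,0,0,0,1]]' 60
python3 -c "
from h import *
go(588,82,95,5.9)"
```

```text
time: 18.0
ee_pos: [583.6, 82.3, 113.3]
orientation: [0.527, -0.493, 0.453, -0.523]
ft_force: [-1.0, 0.4, -1.2]
width: 11.7
pos [583.6  82.3 113.3] yaw 6.02 tilt [-0.047  0.034 -0.998] shift cm [0.14 1.8  0.51] turn 0.12 F [-1.   0.4 -1.2] w 11.7 t 18.0
```

```bash
python3 -m jog '[[-0.05,1,0.5,0,1],[0,1,0,0,1],[0,0,0,0,1]]'
python3 -c "
from h import *
go(588,83.5,80,5.9)"
```

```text
time: 18.3
ee_pos: [585.1, 84.0, 91.1]
orientation: [0.528, -0.494, 0.452, -0.522]
ft_force: [-0.0, 0.6, -0.6]
width: 11.4
pos [585.1  84.   91.1] yaw 6.02 tilt [-0.05   0.034 -0.998] shift cm [0.12 1.09 0.33] turn 0.12 F [-0.   0.6 -0.6] w 11.4 t 18.3
```

```bash
python3 -m jog '[[0.05,0.3,0.35,0,1],[0,0.4,0,0,1],[0,0.3,0,0,1]]'
python3 -c "
from h import *
go(588,83.5,75,5.9)"
python3 -m jog '[[0,0.4,0,0,1]]'
python3 -c "
from h import *
go(588,83.5,75,5.9);print(sensors.observe()['torque'])"
```

```text
time: 18.6
ee_pos: [587.8, 84.2, 80.4]
orientation: [0.528, -0.494, 0.452, -0.522]
ft_force: [0.1, -0.4, -0.4]
width: 11.5
pos [587.8  84.2  80.4] yaw 6.02 tilt [-0.05   0.034 -0.998] shift cm [0.09 0.54 0.04] turn 0.12 F [ 0.1 -0.4 -0.4] w 11.5 t 18.6
time: 18.7
ee_pos: [588.0, 84.9, 79.1]
orientation: [0.527, -0.494, 0.452, -0.523]
ft_force: [-11.3, 5.3, 36.9]
width: 11.7
pos [588.   84.9  79.1] yaw 6.01 tilt [-0.048  0.035 -0.998] shift cm [0.16 0.41 0.01] turn 0.11 F [-11.3   5.3  36.9] w 11.7 t 18.7
[ 0.17946202  2.01444004 -0.21247292]
```

Contact at the rim: the force of -x, +y, together with the moment, points to the right rear corner. I'll lift slightly, shift -x and +y by about 2 mm, and try again.

```bash
python3 -m jog '[[0,-0.3,0,0,1],[-0.1,0,-0.2,0,1]]'
python3 -c "
from h import *
go(585.5,86,75,5.9)"
```

```text
time: 18.9
ee_pos: [586.7, 85.8, 83.8]
orientation: [0.527, -0.493, 0.453, -0.524]
ft_force: [0.5, 0.2, -1.6]
width: 12.1
pos [586.7  85.8  83.8] yaw 6.02 tilt [-0.045  0.035 -0.998] shift cm [-0.    0.88 -0.08] turn 0.12 F [ 0.5  0.2 -1.6] w 12.1 t 18.9
```

```bash
python3 -m jog '[[0,0.3,-0.1,0,1],[0,0.3,0,0,1],[0,0.3,0,0,1]]'
python3 -c "
from h import *
go(585.5,86,72,5.9);print(sensors.observe()['torque'])"
```

```text
time: 19.2
ee_pos: [585.7, 86.2, 79.0]
orientation: [0.526, -0.492, 0.454, -0.525]
ft_force: [-9.9, -0.7, 34.6]
width: 11.6
pos [585.7  86.2  79. ] yaw 6.05 tilt [-0.042  0.035 -0.999] shift cm [0.05 0.7  0.01] turn 0.15 F [-9.9 -0.7 34.6] w 11.6 t 19.2
[-0.61109622  2.14258466 -0.03433303]
```

```bash
python3 -m jog '[[0,-0.2,-0.1,0,1],[-0.1,0.1,-0.2,0,1],[0,0.3,0,0,1],[0,0.3,0,0,1]]'
python3 -c "
from h import *
go(583,87,72,5.9);print(sensors.observe()['torque'])"
```

```text
time: 19.6
ee_pos: [583.0, 86.8, 78.6]
orientation: [-0.525, 0.491, -0.455, 0.526]
ft_force: [-9.7, -2.2, 39.6]
width: 11.7
pos [583.   86.8  78.6] yaw 6.06 tilt [-0.038  0.034 -0.999] shift cm [0.   0.66 0.02] turn 0.16 F [-9.7 -2.2 39.6] w 11.7 t 19.6
[-0.12301989  2.7277171   0.09138037]
```

The cartridge isn't dropping in, so I'll lift a little and check whether it is still square in the grip.

```bash
python3 -m jog '[[0,-0.8,0.1,0,1],[0,-0.9,0.2,0,1],[0,-0.4,0,0,1],[0,0,0,0,1]]'
python3 - <<'E'
from h import *
go(586,86,80,5.9)
s=sensors.observe(); M=R.from_quat(s["orientation"]).as_matrix(); P=s["ee_pos"]
C=np.array([[P[0]+0,P[1],P[2]]])
loc=lambda x,y,z: P+M@np.array([-y,-(z-34.4),x])   # cartridge coords -> world (tool x=-press y, tool z=+press x)
pts=np.array([loc(x,-27,z) for x in(-18,18) for z in(0,32)]+[loc(x,27,32) for x in(-18,18)])
a=eyes.capture("side"); b=eyes.capture("top")
A=cv2.resize(a[155:205,265:315],None,fx=11,fy=11,interpolation=2); B=cv2.resize(b[180:230,205:245],None,fx=6,fy=6,interpolation=2)
for p in proj("side",pts): cv2.circle(A,tuple(((p-[265,155]+.5)*11).astype(int)),2,(0,255,0),-1)
for p in proj("top",pts): cv2.circle(B,tuple(((p-[205,180]+.5)*6).astype(int)),2,(0,255,0),-1)
o=np.zeros((550,800,3),np.uint8); o[:,:550]=A; o[:300,555:795]=B
cv2.imwrite("pics/s10.png",o[:,:,::-1]); print(proj("side",pts).round(1).tolist(),proj("top",pts).round(1).tolist())
np.savez("pics/s10.npz",a=a,b=b)
E
```

```text
time: 20.0
ee_pos: [586.2, 86.5, 98.9]
orientation: [0.526, -0.492, 0.454, -0.525]
ft_force: [0.1, 0.2, -1.3]
width: 11.6
pos [586.2  86.5  98.9] yaw 6.06 tilt [-0.04   0.034 -0.999] shift cm [0.12 1.89 0.05] turn 0.16 F [ 0.1  0.2 -1.3] w 11.6 t 20.0
[[278.5, 193.1], [278.9, 184.5], [289.2, 192.9], [289.6, 184.4], [277.3, 177.4], [287.7, 177.2]] [[226.2, 209.6], [224.9, 207.8], [225.4, 198.2], [224.1, 196.1], [206.9, 209.4], [206.2, 197.7]]
```

View pics/s10.png

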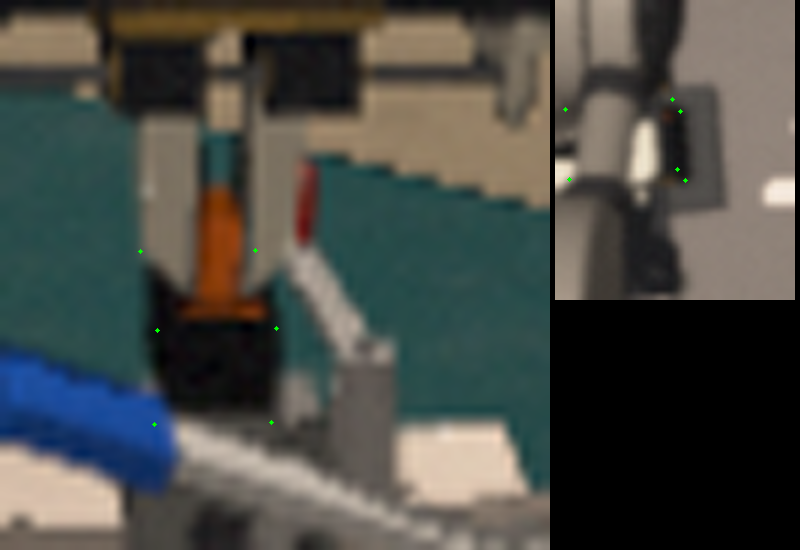

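The cartridge looks nearly square, with its right end about 2 mm further right than nominal. I'll try a bit further to +y, with x between the two rim contacts.

```bash
python3 -m jog '[[-0.15,0.8,0,0,1],[0,0.7,0,0,1],[0,0.3,0,0,1]]'
python3 -c "
from h import *
go(586.5,88,72,5.9);print(sensors.observe()['torque'])"
python3 -m jog '[[0,0.4,0,0,1]]'
python3 -c "
from h import *
go(586.5,88,72,5.9);print(sensors.observe()['torque'])"
```

```text
time: 20.4
ee_pos: [584.8, 88.6, 78.7]
orientation: [0.526, -0.492, 0.454, -0.525]
ft_force: [-5.0, -3.3, 27.5]
width: 11.9
pos [584.8  88.6  78.7] yaw 6.06 tilt [-0.041  0.034 -0.999] shift cm [0.1  0.66 0.19] turn 0.16 F [-5.  -3.3 27.5] w 11.9 t 20.4
[-0.20726011  1.74337113  0.08289883]
time: 20.5
ee_pos: [585.5, 88.5, 78.3]
orientation: [0.526, -0.491, 0.455, -0.525]
ft_force: [-9.9, -1.8, 50.9]
width: 12.0
pos [585.5  88.5  78.3] yaw 6.07 tilt [-0.039  0.034 -0.999] shift cm [0.09 0.62 0.12] turn 0.17 F [-9.9 -1.8 50.9] w 12.0 t 20.5
[-0.12390709  3.19200917  0.03572755]
```

```bash
python3 -m jog '[[0.1,-0.4,0.2,0,1],[0.05,0,0.2,0,1],[0,0.3,0,0,1],[0,0.3,0,0,1]]'
python3 -c "
from h import *
go(589,87,72,5.9);t=sensors.observe()['torque'];f=sensors.observe()['ft_force'];print(t,'rx',(-.167*f[0]-t[1])/f[2],'ry',(t[0]-.167*f[1])/f[2])"
```

```text
time: 20.9
ee_pos: [590.0, 88.0, 76.3]
orientation: [-0.525, 0.491, -0.455, 0.526]
ft_force: [0.8, 0.7, 0.3]
width: 11.4
pos [590.   88.   76.3] yaw 6.07 tilt [-0.037  0.035 -0.999] shift cm [ 0.1   0.43 -0.09] turn 0.17 F [0.8 0.7 0.3] w 11.4 t 20.9
[ 0.24891902 -0.13630473 -0.05994219] rx -0.016905178627812482 ry 0.42008048845294055
```

At z = 76.3 with no contact, it is entering. Continue down.

```bash
python3 -m jog '[[0,0.4,0,0,1],[0,0.4,0,0,1]]'
python3 -c "
from h import *
go(589,87,53,5.9);t=sensors.observe()['torque'];f=sensors.observe()['ft_force'];print(t,'rx',(-.167*f[0]-t[1])/f[2],'ry',(t[0]-.167*f[1])/f[2])"
```

```text
time: 21.1
ee_pos: [589.1, 88.3, 66.2]
orientation: [0.526, -0.491, 0.454, -0.525]
ft_force: [1.5, -0.7, -0.8]
width: 11.5
pos [589.1  88.3  66.2] yaw 6.08 tilt [-0.039  0.034 -0.999] shift cm [0.18 1.32 0.02] turn 0.18 F [ 1.5 -0.7 -0.8] w 11.5 t 21.1
[-0.07569504 -0.42011688  0.01286864] rx -0.22302008974861443 ry -0.056951435389026084
```

```bash
python3 -m jog '[[0,0.4,0.05,0,1],[0,0.4,0.05,0,1],[0,0.4,0.05,0,1],[0,0.4,0,0,1]]'
python3 -c "
from h import *
go(589,87,53,5.9);t=sensors.observe()['torque'];print(t)"
```

```text
time: 21.5
ee_pos: [589.2, 88.5, 51.8]
orientation: [0.526, -0.491, 0.454, -0.525]
ft_force: [-19.4, -3.7, 57.8]
width: 11.7
pos [589.2  88.5  51.8] yaw 6.1 tilt [-0.041  0.034 -0.999] shift cm [ 0.14 -0.12 -0.04] turn 0.2 F [-19.4  -3.7  57.8] w 11.7 t 21.5
[-0.15386567  3.43573029  0.14976418]
```

Bottomed out at the expected height. I'll release with a small opening, because the pivot post is close, and then lift.

```bash
python3 -m jog '[[0,0,0,0,0.5],[0,0,0,0,0.4],[0,0,0,0,0.4],[0,0,0,0,0.4],[0,0,0,0,0.4],[0,-1,0,0,0.4],[0,-2,0,0,0.4],[0,-2,0,0,0.4],[0,-2,0,0,0.4],[0,-1,0,0,1],[0,0,0,0,1],[0,0,0,0,1],[0,0,0,0,1],[0,0,0,0,1]]'
python3 - <<'E'
from h import *
go(588,86.5,90,6)
a=eyes.capture("side"); H=hsv(a); h,s,v=[H[...,i].astype(int) for i in range(3)]
for A,c,rc in blobs((h<22)&(s>150)&(v>110),(265,150,315,215)): print(A,c,np.round(rc[1],1),rc[2], [cast("side",c,z).round(1).tolist() for z in(62,78)])
print(proj("side",[[588,86.5,50],[588,86.5,78]]))
cv2.imwrite("pics/s11.png",a[:,:,::-1])
E
```

```text
time: 22.9
ee_pos: [591.3, 85.6, 134.4]
orientation: [0.527, -0.492, 0.453, -0.524]
ft_force: [-0.6, -0.3, -0.9]
width: 0.7
pos [591.3  85.6 134.4] yaw 6.11 tilt [-0.045  0.033 -0.998] shift cm [ 0.04  4.45 -0.14] turn 0.11 F [-0.6 -0.3 -0.9] w 0.7 t 22.9
19 [291.05263158 172.47368421] [7. 2.] 90.0 [[[615.4, 238.2]], [[614.4, 200.8]]]
28 [285.07142857 189.35714286] [3. 9.] 0.0 [[[591.9, 92.1]], [[591.6, 58.6]]]
[[283.94496347 193.23193188]
 [283.94768116 185.81157081]]
```

The rib now sits at rows 185–194 against a predicted 186–193, so the cartridge is seated. I'll press it lightly with shut fingers to be sure.

```bash
python3 -m jog '[[0,1.5,-0.2,0,1],[0,1.5,0,0,1],[0,1.5,0,0,1],[0,0.5,0,0,1],[0,0.5,0,0,1]]'
python3 -c "
from h import *
go(588,86.5,78,5.9)"
```

```text
time: 23.45
ee_pos: [586.9, 87.3, 77.9]
orientation: [0.528, -0.492, 0.453, -0.524]
ft_force: [-11.0, -1.0, 54.0]
width: 0.5
pos [586.9  87.3  77.9] yaw 6.12 tilt [-0.045  0.033 -0.998] shift cm [ 0.09 -0.02  0.1 ] turn 0.22 F [-11.  -1.  54.] w 0.5 t 23.45
```

The rib top is at 77.9 mm, so it is fully seated. Next is the lever: I'll rise, move over the knob at about (612,207), and straddle it with the jaws along its tangent (yaw 13°).

```bash
python3 -m jog '[[0,-2,0,0,1],[0,-2.5,0,0,0],[-1,-1.5,0.3,-1.5,-0.1],[-3,0,0.3,-1.5,-0.1],[-3,0,0.6,-1.5,-0.1],[-3,0,0.6,-1.5,-0.1],[-2,0,0.5,-1,-0.1],[0,0,0,0,-0.1],[0,0,0,0,-0.1]]' 8
python3 - <<'E'
from h import *
go(612,207,100,13)
for n in("side","top"):
    a=eyes.capture(n); H=hsv(a); h,s,v=[H[...,i].astype(int) for i in range(3)]
    r=(275,140,310,200) if n=="side" else (165,180,195,210)
    for A,c,rc in blobs(((h<8)|(h>172))&(s>140)&(v>70),r,3): print(n,A,c,np.round(rc[1],1),cast(n,c,75).round(1))
    cv2.imwrite(f"pics/k_{n}.png",a[:,:,::-1])
E
```

```text
time: 24.35
ee_pos: [595.3, 210.6, 148.0]
orientation: [-0.553, 0.457, -0.421, 0.555]
ft_force: [-0.4, -0.2, -0.3]
width: 50.2
pos [595.3 210.6 148. ] yaw 13.26 tilt [-0.039  0.034 -0.999] shift cm [0.93 4.71 1.69] turn 0.26 F [-0.4 -0.2 -0.3] w 50.2 t 24.35
side 23 [291.08695652 172.7826087 ] [3. 7.] [[614.7 205. ]]
top 18 [178.72222222 195.38888889] [4.2 3.5] [[611.3 205.4]]
```

```bash
python3 -m jog '[[0.9,1,1.6,0,-0.1],[0,2,0,0,-0.1],[0,1.7,0,0,-0.1],[0,0,0,0,-0.1]]'
python3 -c "
from h import *
go(612.5,206,66,13)"
```

```text
time: 24.85
ee_pos: [612.8, 201.1, 99.8]
orientation: [-0.551, 0.459, -0.423, 0.553]
ft_force: [0.1, 0.0, -0.8]
width: 50.4
pos [612.8 201.1  99.8] yaw 12.82 tilt [-0.038  0.034 -0.999] shift cm [-0.34  3.4   0.18] turn -0.18 F [ 0.1  0.  -0.8] w 50.4 t 24.85
```

```bash
python3 -m jog '[[-0.5,1,0.1,0,-0.1],[0,1.2,0,0,-0.1],[0,1.1,0,0,-0.1],[0,0,0,0,0.6],[0,0,0,0,1],[0,0,0,0,1],[0,0,0,0,1],[0,0,0,0,1],[0,0,0,0,1]]' 8
python3 -c "
from h import *
go(612.5,206,66,13)"
```

```text
time: 25.75
ee_pos: [612.8, 206.5, 67.3]
orientation: [-0.55, 0.459, -0.425, 0.554]
ft_force: [-0.8, 0.1, -2.7]
width: 14.7
pos [612.8 206.5  67.3] yaw 12.7 tilt [-0.034  0.034 -0.999] shift cm [ 0.04  0.13 -0.04] turn -0.3 F [-0.8  0.1 -2.7] w 14.7 t 25.75
```

Knob gripped (14.7 mm). Swing along the arc.

```bash
python3 -m jog '[[0.05,0,-0.8,-5,1],[0.07,0,-1,-6,1],[0.07,0,-1,-6,1],[0.07,0,-1,-6,1]]' 8
python3 -c "
from h import *
go(539,103,67,89)"
```

```text
time: 26.15
ee_pos: [578.3, 191.1, 67.3]
orientation: [-0.625, 0.335, -0.302, 0.637]
ft_force: [0.4, -0.4, -1.4]
width: 14.8
pos [578.3 191.1  67.3] yaw 36.46 tilt [-0.033  0.036 -0.999] shift cm [ 4.75 -0.15 -8.39] turn -52.54 F [ 0.4 -0.4 -1.4] w 14.8 t 26.15
```

```bash
python3 -m jog '[[0.08,0,-1,-6,1],[0.08,0,-1,-6,1],[0.08,0,-1,-6,1],[0.08,0,-1,-6,1],[0.08,0,-1,-6,1]]' 8
python3 -c "
from h import *
go(539,103,67,89)"
```

```text
time: 26.65
ee_pos: [546.3, 151.7, 67.2]
orientation: [-0.683, 0.15, -0.122, 0.704]
ft_force: [0.4, 1.4, -1.2]
width: 14.9
pos [546.3 151.7  67.2] yaw 67.78 tilt [-0.034  0.038 -0.999] shift cm [ 1.16 -0.14 -4.78] turn -21.22 F [ 0.4  1.4 -1.2] w 14.9 t 26.65
```

```bash
python3 -m jog '[[0.05,0,-1,-6,1],[0.05,0,-1,-6,1],[0.05,0,-1,-6,1],[0.05,0,-1,-5,1],[0,0,-0.6,0,1],[0,0,-0.6,0,1]]' 8
python3 -c "
from h import *
go(539,103,67,89)"
```

```text
time: 27.25
ee_pos: [538.4, 101.3, 67.1]
orientation: [-0.692, 0.001, 0.022, 0.722]
ft_force: [-1.2, 16.3, -1.9]
width: 18.6
pos [538.4 101.3  67.1] yaw 91.68 tilt [-0.034  0.042 -0.999] shift cm [0.07 0.01 0.17] turn 2.68 F [-1.2 16.3 -1.9] w 18.6 t 27.25
```

Stop reached: 16 N, with the knob at the computed shut position. Open and rise.

```bash
python3 -m jog '[[0,0,-0.3,0,1],[0,0,0,0,0.3],[0,0,0,0,0.2],[0,0,0,0,0.2],[0,0,0,0,0.2],[0,-2,0,0,0.2],[0,-3,0,0,0.2],[0,-3,0,0,0.2],[0,-3,0,0,1],[0,0,0,0,1],[0,0,0,0,1]]' 20
python3 - <<'E'
from h import *
go(549,-46,175,6)
a=eyes.capture("side"); H=hsv(a); h,s,v=[H[...,i].astype(int) for i in range(3)]
for A,c,rc in blobs(((h<8)|(h>172))&(s>140)&(v>70),(240,150,320,220),3): print("red",A,c,cast("side",c,75).round(1))
print("shut pred",proj("side",[[539.5,102,75]]))
for A,c,rc in blobs((h>105)&(h<130)&(s>150)&(v>70),(240,170,310,220),20): print("blue",A,c,np.round(rc[0],1),np.round(rc[1],1),rc[2])
b=eyes.capture("top"); H=hsv(b); h,s,v=[H[...,i].astype(int) for i in range(3)]
for A,c,rc in blobs((h>105)&(h<130)&(s>150)&(v>70),(240,190,290,240),20): print("blue",A,c,cast("top",c,118))
for A,c,rc in blobs(((h<8)|(h>172))&(s>140)&(v>70),(165,180,250,240),3): print("redtop",A,c,cast("top",c,80).round(1))
cv2.imwrite("pics/l_top.png",b[:,:,::-1]); cv2.imwrite("pics/l_side.png",a[:,:,::-1])
E
```

```text
time: 28.35
ee_pos: [542.4, 95.7, 180.5]
orientation: [-0.689, 0.007, 0.017, 0.724]
ft_force: [-0.7, -0.1, 0.2]
width: 17.4
pos [542.4  95.7 180.5] yaw 90.73 tilt [-0.034  0.049 -0.998] shift cm [  0.47  -0.17 -14.19] turn 84.73 F [-0.7 -0.1  0.2] w 17.4 t 28.35
red 25 [270.52 183.88] [[541.8 108.8]]
shut pred [[269.78700609 184.71798942]]
blue 132 [271.84090909 192.37121212] [271.9 192.4] [17.8  7.8] 19.98310661315918
blue 181 [259.70165746 214.63535912] [[548.69602455 -48.96882913]]
```

The red knob is at (270.5,183.9) against a predicted shut position of (269.8,184.7), so the lever is shut. Now over to the blue pad, keeping this yaw and the fingers shut.

```bash
python3 -m jog '[[0,0,-2,0,1],[0,0,-2.5,0,1],[0,0,-2.5,0,1],[-0.2,0,-2.5,0,1],[-0.2,0,-2.5,0,1],[0,0,-2,0,1],[0,0,0,0,1],[0,0,0,0,1]]' 20
python3 -c "
from h import *
go(538,-47.5,135,90.7)"
```

```text
time: 29.25
ee_pos: [535.0, -47.6, 162.6]
orientation: [-0.688, 0.014, 0.024, 0.725]
ft_force: [0.4, -1.1, -0.1]
width: 0.7
pos [535.  -47.6 162.6] yaw 90.71 tilt [-0.053  0.053 -0.997] shift cm [ 0.44  2.73 -0.14] turn 0.01 F [ 0.4 -1.1 -0.1] w 0.7 t 29.25
```

```bash
python3 -m jog '[[0.4,1,-0.1,0,1],[0,1,0,0,1],[0,1,0,0,1],[0,1,0,0,1],[0,1,0,0,1]]'
python3 -c "
from h import *
go(538,-47.5,72,90.7)"
```

```text
time: 29.75
ee_pos: [536.3, -42.8, 108.7]
orientation: [-0.688, 0.013, 0.025, 0.725]
ft_force: [-2.5, -1.4, 4.8]
width: 0.5
pos [536.3 -42.8 108.7] yaw 90.93 tilt [-0.054  0.052 -0.997] shift cm [ 0.36  3.62 -0.67] turn 0.23 F [-2.5 -1.4  4.8] w 0.5 t 29.75
```

```bash
python3 -m jog '[[0.1,0.8,-0.15,0,1],[0.1,0.8,-0.15,0,1],[0.05,0.8,-0.1,0,1]]'
python3 -c "
from h import *
go(538,-46,70,90.7)"
```

```text
time: 30.05
ee_pos: [535.8, -44.2, 82.2]
orientation: [-0.687, 0.014, 0.027, 0.726]
ft_force: [-4.3, -0.2, 6.6]
width: 0.2
pos [535.8 -44.2  82.2] yaw 90.97 tilt [-0.058  0.054 -0.997] shift cm [ 0.29  1.19 -0.25] turn 0.27 F [-4.3 -0.2  6.6] w 0.2 t 30.05
```

```bash
python3 -m jog '[[0.05,0.5,-0.05,0,1],[0.05,0.4,0,0,1],[0,0.1,0,0,1],[0,0.05,0,0,1]]'
python3 -c "
from h import *
go(538,-46,71,90.7)"
```

```text
time: 30.45
ee_pos: [534.6, -44.3, 69.7]
orientation: [-0.687, 0.015, 0.028, 0.726]
ft_force: [-2.0, 0.5, 6.7]
width: 0.8
pos [534.6 -44.3  69.7] yaw 90.96 tilt [-0.061  0.054 -0.997] shift cm [ 0.33 -0.16 -0.17] turn 0.26 F [-2.   0.5  6.7] w 0.8 t 30.45
```

```bash
python3 -m jog '[[0,0,0,0,1],[0,0,0,0,1],[0,0,0,0,1],[0,0,0,0,1],[0,0,0,0,1]]'
python3 -c "
from h import *
go(538,-46,70,90.7)"
```

```text
time: 30.95
ee_pos: [534.6, -44.3, 69.9]
orientation: [-0.687, 0.015, 0.028, 0.726]
ft_force: [-3.0, -0.6, 7.1]
width: 0.6
pos [534.6 -44.3  69.9] yaw 90.96 tilt [-0.06   0.054 -0.997] shift cm [ 0.34 -0.04 -0.18] turn 0.26 F [-3.  -0.6  7.1] w 0.6 t 30.95
```

Steady: z = 69.9 and 7.1 N, which is the spring force expected at level. I'll hold for more than 2 s and take a last look.

```bash
python3 -m jog '[[0,0,0,0,1],[0,0,0,0,1],[0,0,0,0,1],[0,0,0,0,1],[0,0,0,0,1],[0,0,0,0,1],[0,0,0,0,1],[0,0,0,0,1],[0,0,0,0,1],[0,0,0,0,1],[0,0,0,0,1],[0,0,0,0,1],[0,0,0,0,1],[0,0,0,0,1],[0,0,0,0,1],[0,0,0,0,1],[0,0,0,0,1],[0,0,0,0,1],[0,0,0,0,1],[0,0,0,0,1]]'
python3 - <<'E'
from h import *
go(534.6,-44.3,70,90.7)
a=eyes.capture("side"); cv2.imwrite("pics/f.png",cv2.resize(a[140:240,230:350],None,fx=6,fy=6,interpolation=2)[:,:,::-1])
E
```

```text
time: 32.95
ee_pos: [534.7, -44.3, 71.9]
orientation: [-0.687, 0.013, 0.026, 0.726]
ft_force: [-2.2, -0.4, 7.0]
width: 0.4
pos [534.7 -44.3  71.9] yaw 90.96 tilt [-0.055  0.054 -0.997] shift cm [ 0.    0.19 -0.01] turn 0.26 F [-2.2 -0.4  7. ] w 0.4 t 32.95
```

View pics/f.png

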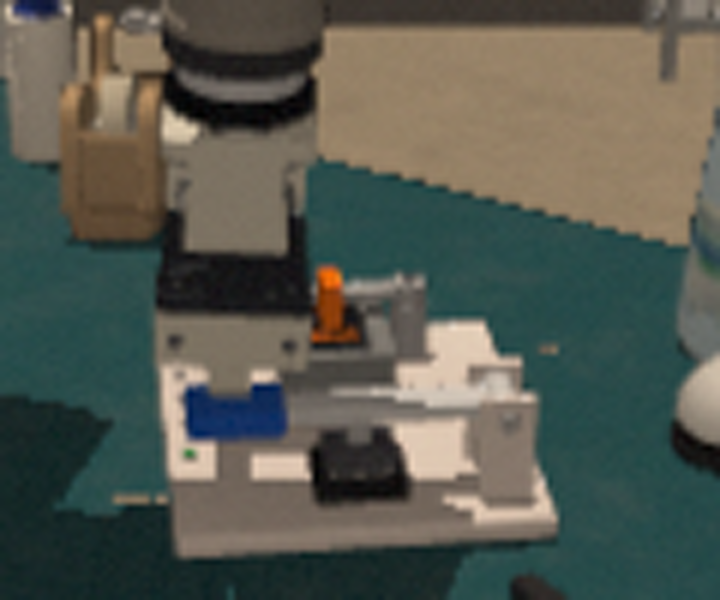

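The handle is level with the fingers on the pad at crop (235,390). The cartridge is seated upright at (335,320), and the lever lies shut across the pocket. I'll correct the 2 mm upward creep with one small row, then hand in.

```bash
python3 -m jog '[[0,0.1,0,0,1],[0,0.05,0,0,1],[0,0.03,0,0,1]]'
python3 -c "
from h import *
go(534.6,-44.3,70,90.7); ctrl.finish_job()"
```

```text
time: 33.3
ee_pos: [534.6, -44.2, 70.4]
orientation: [-0.687, 0.012, 0.025, 0.726]
ft_force: [-1.9, -0.3, 7.1]
width: 0.2
pos [534.6 -44.2  70.4] yaw 90.96 tilt [-0.054  0.054 -0.997] shift cm [ 0.    0.04 -0.01] turn 0.26 F [-1.9 -0.3  7.1] w 0.2 t 33.3
the job is handed in; nothing more can be done
```

The cartridge is seated, the locking lever is shut, and I handed the job in at about 33 s with the fingers still holding the blue handle level. The job reports no verdict.

- **Cartridge:** The first attempts caught on the pocket rim and the cartridge tipped in the grip. I set it flat on the counter, re-gripped it at 60 N and found the mouth from the contact forces. Afterwards the rib top measured 77.9 mm when pressed, and 78 mm means fully seated.
- **Locking lever:** I gripped the knob and swung it to its stop, where it pushed back with 16 N. The knob showed within 1 pixel of its computed shut position in the side camera.
- **Handle:** I held it for about 2.9 s. At hand-in the fingertips were at 70.4 mm with 7.1 N upward, which is the spring force expected at level. It crept up 2 mm during the hold, still inside the allowed range, and I corrected that just before handing in. The last picture showed the handle level, the cartridge upright and the lever across the pocket.
- **Checks that disagreed:** The camera estimate of the pocket was about 1 mm (x) and 4 mm (y) off where the cartridge went in. The tool was tilted about 0.08 rad at the end.
- **Not checked:** I did not measure whether the stapler, stamp and tape measure stayed put. The arm did not work next to any of them except the stamp, when picking up the cartridge.

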